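# Turn the carousel cap to the green canister

## Task

The baker wants to fill the green canister of the white-capped sprinkle carousel. Turn the white cap by its grip bar until its round hole sits over the green canister, and let go; leave the black-capped carousel as it is.

Things in the scene. Friction and masses are not known exactly. Their poses are not given: they have to be found in the camera images.
- white_cap_grip (a point): Grip of the white cap: white bar 60 mm long, 14 thick, 30 tall, across the middle of a flat white disc (124 mm wide, top face 89 mm above the table). The point lies on the vertical turning axis, inside the bar, 10 mm below its top; x runs along the bar, -x points to the hole, z up. The cap turns freely both ways on a fixed carousel (friction under 0.1 N m, no spring) and stays where left.
- white_cap_hole (a point): Centre of the only hole in the white cap, on its top face: round, 15 mm wide, 52 mm from the turning axis; it turns with the cap. It starts parked within 0.1 rad of the middle of the row of canisters, on the robot's side, over none of them; the cap can turn 1.65 rad either way from there.
- white_can_green: Green canister of the white-capped carousel: open round cup, 32 mm wide, 68 tall, fixed just below the cap, its outer edge showing past the cap's rim. Origin: centre of its underside, 54 mm from the turning axis; z up. One of four (green, red, yellow, blue) at 38 and 76 degrees either side of the parking place; which colour stands where varies.
- black_cap (a joint): Turn of the black cap on the second carousel, which is alike (same sizes and canister colours) but has a black disc and bar: 0 at its parking place, positive anticlockwise from above, rad. To be left alone. Either carousel may be the left one; their axes are at least 170 mm apart. A fixed open carton of bowls, up to 0.4 m tall, stands far to the robot's right: pass over it.
Things that resemble listed ones, but are neither listed nor needed, are in the scene too. Leave any blue look-alike of the part that bears black_cap alone.

How it is judged:
By the outcome, as a careful person would: the job done as asked, in the order asked, and still so for the second after the job is handed in, with the robot touching nothing.
It also fails if it takes over 35 s, if anything falls off the work surface, if the arm or the gripper's body presses on something with over 40 N, if the wrist force passes 120 N, or if a joint passes its speed limit or range.

## Robot

A 7-joint arm with a two-finger parallel gripper is mounted at the origin on a cart in front of the work surface, level with it; the furniture and walls round the work are solid. World frame = base frame: x ahead of the robot, y to its left, z up, the work surface at z = 0. Lengths are in mm, angles in rad, forces in N, time in s.
With the tool pointing down it reaches from about 350 to 900 mm from the base axis. Payload 8.1 kg.
Tool frame: the origin (TCP) lies at the very end of the fingers, on their centre line; the grasp point (between the pads) lies 19 mm behind it; z points along the fingers, y is the line along which they close (so a half turn about z gives the same grasp; the last joint's range is limited). The gripper opens to 85 mm and grips with 20 to 120 N. Pads are 22 mm wide; open, the fingers measure 114 mm over their backs; the gripper's body (76 mm by 85 mm) begins 54 mm behind the grasp point. The pads swing forward as they close: fully open they stand 13 mm farther back than shut.
Start: joints at [-1.335, 0.434, 0.025, 1.573, -0.012, 1.134, -0.075], TCP at [207.75, 589.476, 231.323] pointing down, gripper open.
Joint ranges: [-2.62, 2.62], [-0.44, 2.09], [-1.27, 1.32], [0.08, 2.57], [-1.32, 4.46], [0.12, 2], [-2.74, 2.74]. Speed limits (rad/s): [2.22, 2.22, 3.01, 3.01, 3.14, 3.14, 3.14].

## Interface

Orientations are given as a rotation vector (axis times angle).
In Python, from bench import robot gives the robot as it stands.
- The arm moves only by the tool jog_arm, never from a script. Its argument "commands" is one flat list of numbers, 7 for each row, row after row: the opening, from -1 (shut) to 1 (fully open), so that 0 is half open, then the shift along the tool's x, y, z in mm, then the turn, a rotation vector about the tool's x, y, z in degrees. A call has 1 to 20 rows; each row shifts and turns the commanded pose from where the row before left it, along the tool's axes as they then stand; what a row does not reach is not made up. A row lasts 1/8 s, in which the tool goes at most 62.5 mm and 10.7 degrees, less where a joint would pass 70% of its speed; a pose out of reach is approached as far as the arm can. A call with a gripper value outside its range is refused whole. The fingers move at their own pace and stop on an object; "newtons" is the grip in N (left out, the last holds). Time passes only in rows, so rows that do not move let the fingers close. It gives the time, the measured TCP pose, the force, the opening and the grip force at its end, in the units of the state.
- robot.read_state(): the state, without advancing time (a new reading comes with each control period).
- robot.get_image(name): name is "scene" or "top" or "wrist"; returns a dict with "image" (420x560x3 uint8, red, green, blue), "intrinsics" (3x3 intrinsics, pixels), "rvec" (rotation vector, rad) and "tvec" (3), from world to camera coordinates, as OpenCV has them. Camera axes: x right, y down, z forward; pixel columns grow to the right and rows downward; lengths in mm; the calibration is good to about 2 mm. A picture is of the moment at which its call begins. There is no depth.
- robot.sign_off(): hands the job in; it is judged then, once.
The state is a dict: "time": time; "joint_pos": joint angles; "joint_velocities": joint speeds; "effort": joint torques, N m; "eef_pos": TCP position; "tcp_rot": TCP orientation; "force": force on the tool from outside, world axes, zero at the start; "torque": the same for the moment, N m; "opening": opening from 0.0 (shut) to 1.0 (fully open); "grasp_force": force on a finger pad.
Only numpy, scipy, OpenCV 4.12 (cv2) and the standard library are available. Lean on these libraries where they do the work, as an engineer would, in place of code of your own. Each camera call takes 0.05 s, during which the arm holds its last target. There are 200 camera calls.

## Working session

There is one attempt and no reset: what is moved stays moved. The work goes in short steps, Python scripts to look and compute and a tool call to move; the robot and the scene stay as the last step left them, time stands still between calls to the robot, and variables do not carry over. Pictures are saved under pics/ and viewed, at most 10 in all, crops included, and the job is handed in when it is done.

Besides the shell and the picture viewer there is one more tool, called after "Request:" in YAML: its name, and indented under it one key for each argument. jog_arm: Moves the arm, as the interface text tells. Its arguments: {"type":"object","properties":{"commands":{"type":"array","items":{"type":"number"}},"newtons":{"type":"number"}},"required":["commands"]}

```bash
mkdir -p pics
cat > h.py <<'E'
import cv2,numpy as np
from bench import robot
def snap(n,f):
    d=robot.get_image(n); cv2.imwrite(f,d["image"][:,:,::-1]); 
    np.savez(f+".npz",K=d["intrinsics"],r=d["rvec"],t=d["tvec"]); return d
def ray(f,u,v,z):
    c=np.load(f+".npz"); R=cv2.Rodrigues(c["r"].astype(float))[0]; t=c["t"].reshape(3)
    C=-R.T@t; q=R.T@np.linalg.inv(c["K"])@[u,v,1.]; return C+q*(z-C[2])/q[2]
def proj(f,P):
    c=np.load(f+".npz"); return cv2.projectPoints(np.array(P,float).reshape(-1,3),c["r"],c["t"],c["K"],None)[0].reshape(-1,2)
E
python3 - <<'E'
from h import *
for n in("top","scene"): snap(n,f"pics/{n}0.png")
a=np.vstack([cv2.imread("pics/top0.png"),cv2.imread("pics/scene0.png")])
print(robot.read_state())
E
```

```text
{'time': 0.1, 'joint_pos': array([-1.33459897,  0.43516664,  0.02498463,  1.57400351, -0.01160296,
        1.13398965, -0.07512383]), 'joint_velocities': array([ 0.00127172, -0.00154024, -0.0001345 , -0.00247259,  0.00082978,
       -0.0002407 ,  0.00181025]), 'effort': array([ 3.00757463e-03, -6.71744299e+01,  1.02801349e+00, -3.16905069e+01,
        1.57292001e-02,  7.23862686e-03, -3.63789263e-05]), 'eef_pos': array([207.62588139, 589.02933752, 230.59729088]), 'tcp_rot': array([-5.29783313e-01, -3.09648915e+00,  2.22713717e-03]), 'force': array([-0.29359784,  0.0284613 ,  0.06530426]), 'torque': array([ 0.02765132, -0.05886174, -0.00079132]), 'grasp_force': 0.0, 'opening': 1.003695421931047}
```

View pics/top0.png

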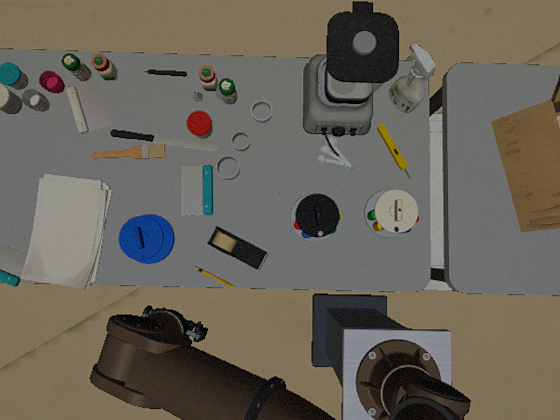

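View pics/scene0.png

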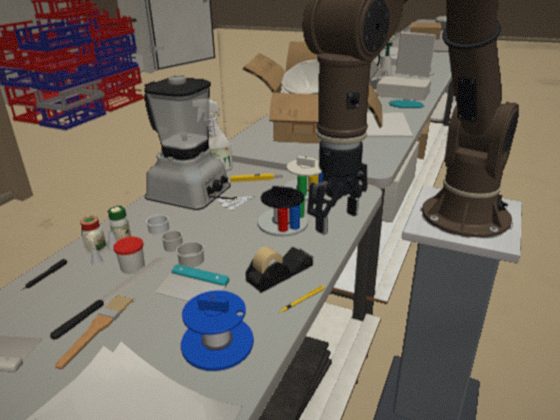

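The top view shows the white cap at about (397,210), the black one at (318,213) and a blue look-alike at (147,238). I'll enlarge the white one.

Run:
```python
from h import *
f="pics/top0.png"; im=cv2.imread(f)
cv2.imwrite("pics/c1.png",cv2.resize(im[175:250,355:435],None,fx=8,fy=8,interpolation=cv2.INTER_CUBIC))
c=ray(f,397,211,89);print(c, ray(f,400,209,119), ray(f,400,222,89), ray(f,318,213,89))
```

```text
[493.04634986  27.29955812  89.        ] [495.86716898  27.44747364 119.        ] [462.08269066  18.88307972  89.        ] [481.93552366 250.85790524  89.        ]
```

View pics/c1.png

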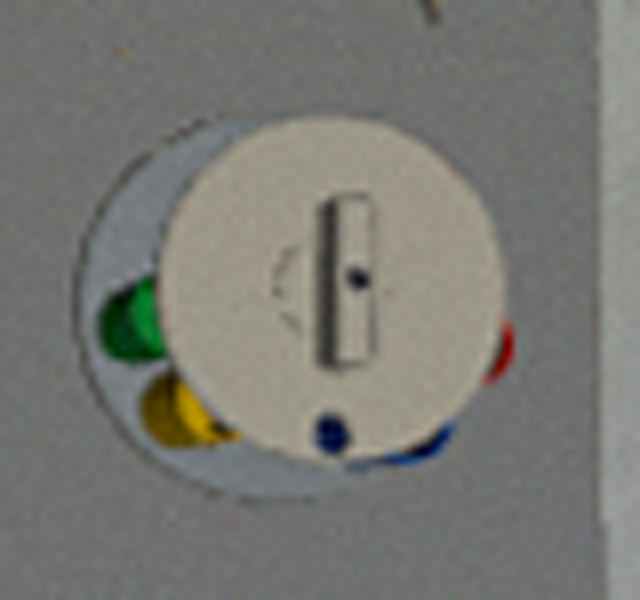

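The zoom shows the canisters from the robot's left to right: green (far left), yellow, blue and red. The hole is at crop (332,434) and the bar top at (355,280). The disc centre is at crop (332,288). So the cap has to turn about 76° clockwise.

Run:
```python
from h import *
from scipy.spatial.transform import Rotation as Ro
f="pics/top0.png"
g=lambda U,V,z:ray(f,(U+.5)/8-.5+355,(V+.5)/8-.5+175,z).round(1)
print("disc",g(332,288,89),"l/r",g(160,288,89),g(505,288,89),"t/b",g(332,115,89),g(332,462,89))
print("hole",g(332,434,89),"bar",g(356,280,119),g(356,195,119),g(354,365,119))
s=robot.read_state(); R=Ro.from_rotvec(s["tcp_rot"]).as_matrix(); print(R.round(3))
d=np.array([490,28,231])-s["eef_pos"]; print("tool shift",R.T@d, np.degrees(np.arctan2(R[1,1],R[0,1])))
```

```text
disc [494.2  30.   89. ] l/r [492.7  90.9  89. ] [495.7 -31.5  89. ] t/b [556.   29.8  89. ] [432.7  30.1  89. ]
hole [442.6  30.1  89. ] bar [494.2  30.  119. ] [523.8  30.  119. ] [464.8  30.8 119. ]
[[-0.943  0.332 -0.   ]
 [ 0.332  0.943 -0.001]
 [-0.    -0.001 -1.   ]]
tool shift [-4.52827871e+02 -4.35242539e+02  2.73253109e-01] 70.58235024955295
```

Request:
jog_arm:
  commands: [1,-15,-15,0,0,0,0,1,-30,-28,0,0,0,0,1,-34,-33,0,0,0,0,1,-34,-33,0,0,0,0,1,-34,-33,0,0,0,0,1,-34,-33,0,0,0,0,1,-34,-33,0,0,0,0,1,-34,-33,0,0,0,0,1,-34,-33,0,0,0,0,1,-34,-33,0,0,0,0,1,-34,-33,0,0,0,0,1,-34,-32,0,0,0,0,1,-34,-32,0,0,0,0,1,-20,-18,0,0,0,0,1,-14,-13,0,0,0,0,1,0,0,0,0,0,-6.4,1,0,0,0,0,0,-6.5,1,0,0,0,0,0,-6.5,1,0,0,0,0,0,0]

```text
time: 2.48
eef_pos: [490.1, 28.5, 231.1]
tcp_rot: [-0.002, -3.141, 0.0]
force: [-0.0, -0.9, -0.1]
opening: 0.998
grasp_force: 0.0
```

Run:
```python
from h import *
from scipy.spatial.transform import Rotation as Ro
f="pics/w1.png"; snap("wrist",f)
s=robot.read_state(); R=Ro.from_rotvec(s["tcp_rot"]).as_matrix(); print(s["time"],s["eef_pos"],R.round(3),s["joint_pos"].round(2))
print(proj(f,[[494,30,89],[494,30,119],[442.6,30,89]]).round(1))
```

```text
2.525 [490.16605325  28.55153708 231.12019458] [[-1.     0.003 -0.   ]
 [ 0.003  1.     0.   ]
 [ 0.     0.    -1.   ]] [-0.42  0.21  0.31  1.91 -0.08  1.03  1.49]
[[282.4 201.1]
 [282.7 210.9]
 [282.5 138.4]]
```

View pics/w1.png

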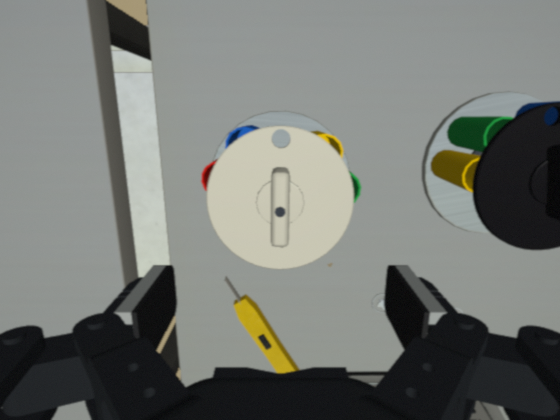

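The wrist view confirms it: hole at (281,139), bar centre at about (280,207), green at (354,187) on the robot's left, with yellow, blue and red following. The predictions match within about 2 px. Next I'll fit the cap axis, the bar and hole angle, and the canister-row angle.

```bash
cat > fit.py <<'E'
from h import *
from scipy.optimize import minimize
def fit(f,ax0):
    im=cv2.imread(f); hsv=cv2.cvtColor(im,cv2.COLOR_BGR2HSV)
    H,S,V=cv2.split(hsv)
    white=((S<60)&(V>170)).astype(np.uint8)
    u,v=proj(f,[*ax0,89])[0]
    th=np.linspace(0,2*np.pi,40)
    circ=lambda c,r,z:np.c_[c[0]+r*np.cos(th),c[1]+r*np.sin(th),np.full(40,z)]
    def poly(P):
        m=np.zeros(H.shape,np.uint8); h=cv2.convexHull(proj(f,P).astype(np.float32))
        cv2.fillPoly(m,[np.round(h*16).astype(np.int32)],1,shift=4); return m
    near=poly(circ(ax0,90,89))
    # disc: rim ellipse from largest bright component
    _,l,st,_=cv2.connectedComponentsWithStats(white*near); k=1+np.argmax(st[1:,4])
    c=max(cv2.findContours((l==k).astype(np.uint8),cv2.RETR_EXTERNAL,cv2.CHAIN_APPROX_NONE)[0],key=cv2.contourArea)
    e=cv2.fitEllipse(cv2.convexHull(c)); hu=cv2.convexHull(c)[:,0]
    P=np.array([ray(f,*p,89)[:2] for p in hu])
    A=np.c_[2*P,np.ones(len(P))]; s=np.linalg.lstsq(A,(P**2).sum(1),rcond=None)[0]; ax=s[:2]; r=np.sqrt(s[2]+ax@ax)
    col={'green':(45,80),'yellow':(20,34),'blue':(100,130),'red':None}
    inner=poly(circ(ax,60,89))
    def best(order):
        out=[]
        for nm,a in order:
            m=((S>110)&(V>40)).astype(np.uint8)
            m&=((H<8)|(H>172)).astype(np.uint8) if col[nm] is None else ((H>col[nm][0])&(H<col[nm][1])).astype(np.uint8)
            m&=near&(1-inner)
            sc=[]
            for d in np.arange(-9,9.1,.5):
                t=np.radians(180+a+d); cc=ax+54*np.array([np.cos(t),np.sin(t)])
                p=poly(np.r_[circ(cc,16,84),circ(cc,16,18)])&(1-inner)
                sc.append((p&m).sum()/max(1,(p|m).sum()))
            out.append((nm,np.arange(-9,9.1,.5)[np.argmax(sc)],round(max(sc),2),int(m.sum())))
        return out
    print("axis",ax.round(1),"r",r.round(1)); print(best([('green',-76),('yellow',-38),('blue',38),('red',76)]))
    return ax
E
python3 - <<'E'
from fit import *
f="pics/w1.png"; ax=fit(f,(494,30))
for n,u,v,z in(("hole",281,139,89),("barN",280.5,168,119),("barF",280.5,246,119)):
    p=ray(f,u,v,z); d=p[:2]-ax; print(n,p.round(1),np.hypot(*d).round(1),np.degrees(np.arctan2(d[1],d[0])).round(1))
E
```

```text
axis [493.7  27.6] r 61.4
[('green', np.float64(-6.0), np.float64(0.41), 121), ('yellow', np.float64(-8.0), np.float64(0.56), 245), ('blue', np.float64(-6.0), np.float64(0.56), 243), ('red', np.float64(-2.5), np.float64(0.49), 165)]
hole [443.   28.8  89. ] 50.7 178.6
barN [461.5  28.4 119. ] 32.2 178.7
barF [522.3  28.3 119. ] 28.6 1.4
```

Run:
```python
from h import *
f="pics/w1.png"; im=cv2.imread(f)
x0,y0,k=190,100,4
c=cv2.resize(im[y0:y0+180,x0:x0+190],None,fx=k,fy=k,interpolation=cv2.INTER_CUBIC)
ax=np.array([493.7,28.4]); th=np.linspace(0,2*np.pi,60)
def ring(cc,r,z,color):
    p=proj(f,np.c_[cc[0]+r*np.cos(th),cc[1]+r*np.sin(th),np.full(60,z)]); p=(p+.5-[x0,y0])*k-.5
    cv2.polylines(c,[p.round().astype(int)],True,color,1)
ring(ax,62,89,(0,0,0))
for d,colr in((0,(255,0,255)),(-5,(0,160,0))):
    for a in(-76,-38,38,76):
        t=np.radians(180+a+d); ring(ax+54*np.array([np.cos(t),np.sin(t)]),16,84,colr)
cv2.imwrite("pics/o1.png",c[:600])
```

```text
(no output)
```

View pics/o1.png

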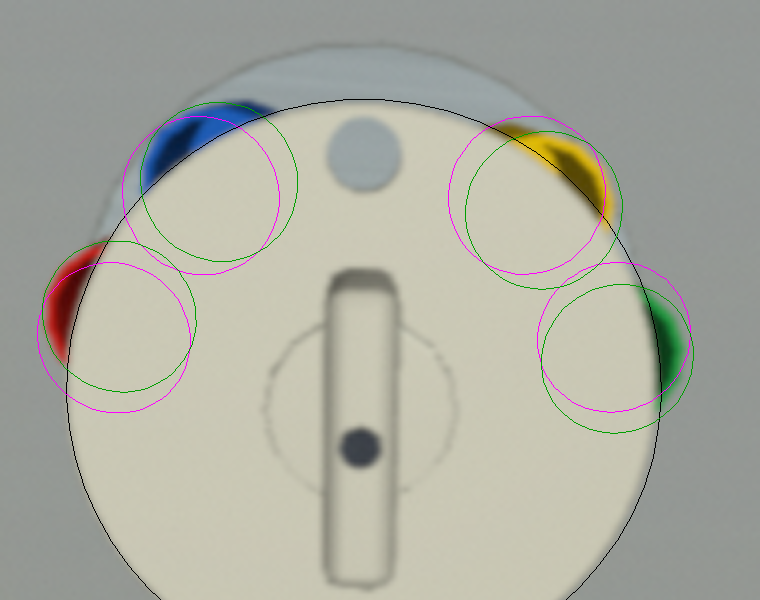

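The overlay puts the row about 3–4° clockwise of the world -x axis, so green lies at about 100.5°. The hole is at about 179.5°, which makes the turn about 79° clockwise, or +79° about tool z. I'll descend and grip the bar.

Request:
jog_arm:
  commands: [1,-3.3,0,20,0,0,0,1,0,0,30,0,0,0,1,0,0,30,0,0,0,1,0,0,25,0,0,0,1,0,0,15,0,0,0,1,0,0,10,0,0,0,1,0,0,6,0,0,0,1,0,0,0,0,0,0,0,0,0,0,0,0,0,-0.4,0,0,0,0,0,0,-0.7,0,0,0,0,0,0,-0.9,0,0,0,0,0,0,-0.9,0,0,0,0,0,0,-0.9,0,0,0,0,0,0]
  newtons: 30

```text
time: 4.28
eef_pos: [493.8, 28.3, 95.6]
tcp_rot: [0.001, 3.141, -0.0]
force: [-1.7, -3.1, 6.0]
opening: 0.158
grasp_force: 33.7
```

The fingers stopped at about 13.4 mm with a 33.7 N grip, so the bar is held. Turning now.

Request:
jog_arm:
  commands: [-0.9,0,0,0,0,0,3,-0.9,0,0,0,0,0,6,-0.9,0,0,0,0,0,7,-0.9,0,0,0,0,0,7,-0.9,0,0,0,0,0,7,-0.9,0,0,0,0,0,7,-0.9,0,0,0,0,0,7,-0.9,0,0,0,0,0,7,-0.9,0,0,0,0,0,7,-0.9,0,0,0,0,0,7,-0.9,0,0,0,0,0,6,-0.9,0,0,0,0,0,5,-0.9,0,0,0,0,0,3,-0.9,0,0,0,0,0,0,-0.9,0,0,0,0,0,0]

```text
time: 6.15
eef_pos: [494.5, 29.1, 95.6]
tcp_rot: [1.996, 2.425, 0.002]
force: [3.3, 1.2, 2.9]
opening: 0.158
grasp_force: 33.4
```

Run:
```python
from h import *
from scipy.spatial.transform import Rotation as Ro
s=robot.read_state(); R=Ro.from_rotvec(s["tcp_rot"]).as_matrix(); print(s["time"],s["eef_pos"],R.round(3),s["force"],s["torque"],s["opening"])
f="pics/w2.png"; snap("wrist",f)
a=np.radians(100.5); h=[493.7+52*np.cos(a),28.4+52*np.sin(a),89]; print(proj(f,[h]))
```

```text
6.15 [494.48171148  29.05824536  95.57346444] [[-0.192  0.981  0.001]
 [ 0.981  0.192  0.   ]
 [ 0.     0.002 -1.   ]] [3.28131858 1.22086963 2.93791518] [ 0.38180154 -0.59976369 -0.03885895] 0.1575576705562112
[[279.6601993  151.36716767]]
```

View pics/w2.png

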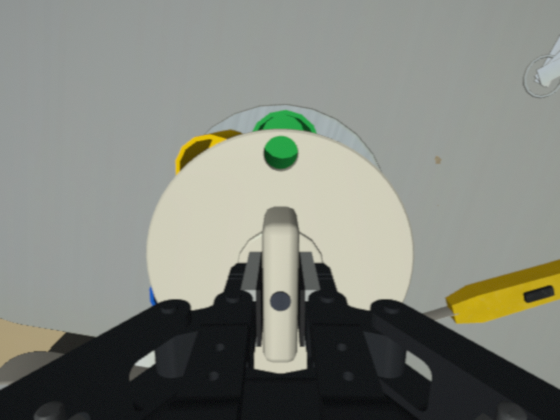

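The hole at (281,153) shows green. The green rim spans columns 252–317, so its centre is near 284 and the hole is about 1.5° short. I'll nudge it, release and rise.

Request:
jog_arm:
  commands: [-0.9,0,0,0,0,0,1.5,-0.9,0,0,0,0,0,0,-0.9,0,0,0,0,0,0,-0.5,0,0,0,0,0,0,0,0,0,0,0,0,0,0,0,0,0,0,0,0,0.3,0,0,0,0,0,0,0.3,0,0,0,0,0,0,0.3,0,0,-5,0,0,0,0.3,0,0,-10,0,0,0,0.3,0,0,-25,0,0,0,0.3,0,0,-35,0,0,0,0.3,0,0,-35,0,0,0,0.3,0,0,-25,0,0,0,0.3,0,0,-10,0,0,0,0.3,0,0,0,0,0,0]

```text
time: 8.2
eef_pos: [493.8, 28.7, 240.6]
tcp_rot: [2.03, 2.397, 0.002]
force: [-0.1, -0.5, -1.6]
opening: 0.651
grasp_force: 0.0
```

Run:
```python
from h import *
f="pics/w3.png"; snap("wrist",f); g="pics/top3.png"; snap("top",g)
a=cv2.imread(f)[60:300,150:450]; b=cv2.resize(cv2.imread(g)[175:250,285:435],None,fx=4,fy=4,interpolation=cv2.INTER_CUBIC)
o=np.zeros((560,600,3),np.uint8); o[:240,:300]=a; o[250:550]=b; cv2.imwrite("pics/m3.png",o)
s=robot.read_state(); print(s["time"],s["eef_pos"],s["force"],s["opening"])
```

```text
8.3 [493.11516996  28.7073727  239.51769773] [ 0.35718257 -0.20552156  0.56303601] 0.6545452193018573
```

View pics/m3.png

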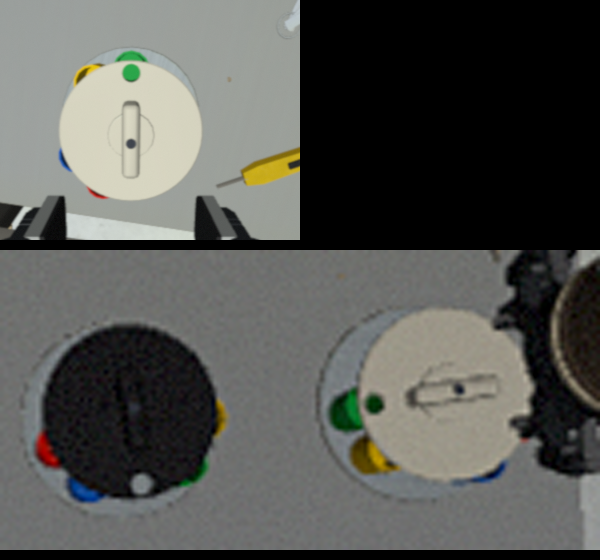

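The hole, at (131,73) in the wrist crop, is filled with green. It lines up with the green rim, which is centred at column 131. The black cap is still parked and the gripper is clear.

```bash
python3 -c "
from bench import robot
print(robot.sign_off())"
```

```text
the job is handed in; nothing more can be done
None
```

I turned the white cap about 80° clockwise so its hole sits over the green canister, let go and cleared the arm, left the black-capped carousel alone, and handed the job in at about 8.3 s.

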